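Nest the fittings pans on the hook

TASK

Finish nesting the fittings pans on the hook, largest first: push the large one, which already hangs there, back along the rod until it bears on the rubber buffer; then hang the medium pan from the rack in front of it and push it back, and then the small one the same way, open sides towards the hook's tip like the large one. Press each pan home gently but definitely, about 5 to 10 N held for a moment, so that handle lies on handle and the whole nest bears on the buffer, before you fetch the next. Leave all three hanging still and nested, and do not disturb the glue, the tin or the hammer.

Things in the scene. Friction and masses are not known exactly. Their poses are not given: they have to be found in the camera images.
- pan_large: the large pan, loose, blue plastic: shallow, 150 mm wide, 110 mm high, with an upright flat handle 46 mm wide, 8 mm thick. Hangs on the rod at the start, clear of the buffer. Origin: middle of the 4 mm floor sheet's lower edge; z up along the handle; x normal to the sheet: 18 mm rims stand out on the open side, -x (notched for the handle). Eye point 160 mm, handle top 206 mm above the origin
- pan_large_eye (a point): point in the eye of the large pan's handle where the hook rod's axis lies when it hangs; axes as the pan's. The eye passes through along x: 22 mm wide, straight sides from 32 mm below this point to 4 mm below it, then a 45 degree pointed roof peaking 7 mm above it, which centres itself on the rod. Handle is solid from 9 to 46 mm above this point
- pan_large_grip (a point): where to pinch the large pan's handle across its 8 mm thickness (along the pan's x) from above: 38 mm above the eye point, 8 mm below the handle's top; with the TCP here the fingertips end 19 mm above the eye point, clear of the rod
- pan_medium: the medium pan, loose, orange plastic: shallow, 116 mm wide, 80 mm high, with an upright flat handle 46 mm wide, 8 mm thick. Starts upright in a rack slot. Origin: middle of the 4 mm floor sheet's lower edge; z up along the handle; x normal to the sheet: 18 mm rims stand out on the open side, -x (notched for the handle). Eye point 145 mm, handle top 191 mm above the origin
- pan_medium_eye (a point): point in the eye of the medium pan's handle where the hook rod's axis lies when it hangs; axes as the pan's. The eye passes through along x: 22 mm wide, straight sides from 32 mm below this point to 4 mm below it, then a 45 degree pointed roof peaking 7 mm above it, which centres itself on the rod. Handle is solid from 9 to 46 mm above this point
- pan_medium_grip (a point): where to pinch the medium pan's handle across its 8 mm thickness (along the pan's x) from above: 38 mm above the eye point, 8 mm below the handle's top; with the TCP here the fingertips end 19 mm above the eye point, clear of the rod
- pan_small: the small pan, loose, green plastic: shallow, 82 mm wide, 50 mm high, with an upright flat handle 46 mm wide, 8 mm thick. Starts upright in a rack slot. Origin: middle of the 4 mm floor sheet's lower edge; z up along the handle; x normal to the sheet: 18 mm rims stand out on the open side, -x (notched for the handle). Eye point 130 mm, handle top 176 mm above the origin
- pan_small_eye (a point): point in the eye of the small pan's handle where the hook rod's axis lies when it hangs; axes as the pan's. The eye passes through along x: 22 mm wide, straight sides from 32 mm below this point to 4 mm below it, then a 45 degree pointed roof peaking 7 mm above it, which centres itself on the rod. Handle is solid from 9 to 46 mm above this point
- pan_small_grip (a point): where to pinch the small pan's handle across its 8 mm thickness (along the pan's x) from above: 38 mm above the eye point, 8 mm below the handle's top; with the TCP here the fingertips end 19 mm above the eye point, clear of the rod
- hook: fixed steel hook: a level round rod 10 mm in diameter. Origin: on the rod's axis at the face of the upright board, 220 mm above the bench. The rod runs along -x; 180 mm out it bends up at 45 degrees to a rounded tip 197 mm out, whose top is 17 mm above the rod's axis. x points into the board, z up
- hook_bend (a point): on the rod's axis 180 mm out from the board, where the upturn begins; axes as the hook's
- board: fixed wooden board (100 mm wide, 20 mm thick, 245 mm high, on a steel foot) that carries the hook and, round the rod, a brass collar with a black rubber buffer disc (56 mm in diameter, part of the board) on which the first pan must bear. Origin: at bench level under the hook's origin; x into the board
- buffer_mid (a point): fixed point on the rod's axis 50 mm out from the board. The collar was clamped anywhere along 30 mm, so the buffer's front face lies within 15 mm either way of this point (35 to 65 mm out); where is not measured: feel for it. The buffer gives about 1.5 N per mm for 10 mm, then is hard. A pan sliding on the rod drags with less than 2 N; axes as the hook's
- rack: fixed slotted wooden rack on the bench, 250 mm along x, 190 mm along y. Base 8 mm thick; three slots across it, 27 mm wide, 80 mm apart along x, with walls up to 42 mm above the bench. The two outer ones hold the medium and the small pan (which is where varies), open sides to the rack's -x; the middle one is empty. Origin: underside centre, x as the pans' x
- glue: bystander: white glue bottle, 64 mm in diameter, 170 mm high, stands on the far side; origin underside centre, z up
- wax: bystander: steel wax tin, 72 mm in diameter, 70 mm high; origin underside centre, z up
- hammer: bystander: hammer 270 mm long lying on the bench between rack and hook; origin near the middle of its length, handle to its -x
Things that resemble listed ones, but are neither listed nor needed, are in the scene too. Several things have the shape of the board; the one meant has the colours described above. Several things have the shape of the pan_small; the one meant has the colours described above.

How it is judged:
By the outcome, as a careful person would: the job done as asked, in the order asked, and still so for the second after the job is handed in, with the robot touching nothing.
It also fails if it takes over 72 s, if anything falls off the work surface, if the arm or the gripper's body presses on something with over 40 N, if the wrist force passes 120 N, or if a joint passes its speed limit or range.

ROBOT

A 7-joint arm with a two-finger parallel gripper is mounted at the origin on the work surface. World frame = base frame: x ahead of the robot, y to its left, z up, the work surface at z = 0. Lengths are in m, angles in degrees, forces in N, time in s.
With the tool pointing down it reaches from about 0.4 to 0.925 m from the base axis. Payload 4.1 kg.
Tool frame: the origin (TCP) lies between the finger pads, 19 mm behind the fingertips; this is the grasp point; z points along the fingers, y is the line along which they close (so a half turn about z gives the same grasp; the last joint's range is limited). The gripper opens to 85 mm and grips with 20 to 120 N. Pads are 22 mm wide; open, the fingers measure 114 mm over their backs; the gripper's body (76 mm by 85 mm) begins 54 mm behind the grasp point. The pads swing forward as they close: fully open they stand 13 mm farther back than shut.
Start: joints at [-74.37, 22.827, 2.584, 88.041, -1.071, 69.15, -2.905], TCP at [0.236, 0.606, 0.25] pointing down, gripper open.
Joint ranges: [-161.44, 161.44], [-28.35, 127.94], [-78.24, 83.42], [0, 140.83], [-78.03, 258.03], [13.02, 114.36], [-168.23, 168.23]. Speed limits (degrees/s): [147.25, 147.25, 180, 180, 180, 180, 180].

INTERFACE

Orientations are given as [roll, pitch, yaw] about the fixed x, y, z axes, in that order (R = Rz(yaw) Ry(pitch) Rx(roll)).
In Python, from bench import state, eyes, order gives the robot as it stands.
- The arm moves only by the tool carry_out, never from a script. Its argument "moves" is a list of rows, each a list of 2 entries, a list of its own where there are three numbers: the shift along the tool's x, y, z in m, then the turn about the tool's z in rad. A call has 1 to 20 rows; each row shifts and turns the commanded pose from where the row before left it, along the tool's axes as they then stand; what a row does not reach is not made up. A row lasts 1/10 s, in which the tool goes at most 50 mm and 8.59 degrees, less where a joint would pass 70% of its speed; a pose out of reach is approached as far as the arm can. A call with a gripper value outside its range is refused whole. "jaw" is the closure, from 0 (fully open) to 1 (shut), set as the call begins (left out, the last holds). The fingers move at their own pace and stop on an object; "newtons" is the grip in N (left out, the last holds). Time passes only in rows, so rows that do not move let the fingers close. It gives the time, the measured TCP pose, the force, the opening and the grip force at its end, in the units of the state.
- state(): the state, without advancing time (a new reading comes with each control period).
- eyes.capture(name): name is "scene" or "top" or "wrist"; returns the picture (400x640x3 uint8, red, green, blue); there is no depth.
- eyes.camera_model(name): a dict with "fx", "fy", "cx", "cy" (pixels), "T" (4x4, takes a point from camera to world coordinates); the wrist camera has in their place "T_tool_cam" (4x4, takes a point from camera to tool coordinates, whose origin is the TCP and whose axes are the flange's). Camera axes: x right, y down, z forward; pixel columns grow to the right and rows downward; lengths in m; the calibration is good to about 2 mm. A picture is of the moment at which its call begins: read the wrist's pose just before it. camera_model takes no time and is no camera call.
- order.finish_job(): hands the job in; it is judged then, once.
The state is a dict: "clock": time; "joint_pos": joint angles; "joint_velocities": joint speeds; "tau": joint torques, N m; "position": TCP position; "ee_rot": TCP orientation; "ft_force": force on the tool from outside, world axes, zero at the start; "ft_torque": the same for the moment, N m; "width": finger opening in m; "grip_force": force on a finger pad.
Only numpy, scipy, OpenCV 4.12 (cv2) and the standard library are available. Lean on these libraries where they do the work, as an engineer would, in place of code of your own. Each camera call takes 0.05 s, during which the arm holds its last target. There are 200 camera calls.

## Working session

There is one attempt and no reset: what is moved stays moved. The work goes in short steps, Python scripts to look and compute and a tool call to move; the robot and the scene stay as the last step left them, time stands still between calls to the robot, and variables do not carry over. Pictures are saved under pics/ and viewed, at most 10 in all, crops included, and the job is handed in when it is done.

Besides the shell and the picture viewer there is one more tool, called after "Request:" as name([rows], argument=value, ...), one row to a line, values as JSON. carry_out: Moves the arm, as the interface text tells. Its arguments: {"type":"object","properties":{"moves":{"type":"array"},"jaw":{"type":"number"},"newtons":{"type":"number"}},"required":["moves"]}

```bash
mkdir -p pics; ls
python3 - <<'E'
from bench import state, eyes, order
import cv2,numpy as np
np.set_printoptions(precision=4,suppress=True)
print(state())
for n in ("scene","top"):
    cv2.imwrite(f"pics/{n}0.png",eyes.capture(n)[:,:,::-1]); print(n,eyes.camera_model(n))
print(eyes.camera_model("wrist"))
E
```

```text
pics
{'clock': 0.0, 'joint_pos': array([-74.3699,  22.8739,   2.5796,  88.1143,  -1.0709,  69.1499,
        -2.9046]), 'joint_velocities': array([-0.084 , -0.0998,  0.0263,  0.1328,  0.147 , -0.0443,  0.056 ]), 'tau': array([  0.0003, -47.5122,   1.365 , -25.4215,   0.0117,   0.0096,
        -0.    ]), 'position': array([0.2359, 0.605 , 0.2489]), 'ee_rot': array([-179.8863,    0.0082,  158.7051]), 'ft_force': array([-0.4984, -0.14  ,  1.1706]), 'ft_torque': array([-0.0038, -0.012 , -0.0007]), 'grip_force': 0.0, 'width': 0.08560482987368528}
scene {'fx': 364.42592602769525, 'fy': 364.42592602769525, 'cx': 321.1098944069267, 'cy': 199.12681569727815, 'T': array([[ 0.3174,  0.7934, -0.5195,  0.989 ],
       [ 0.9482, -0.2721,  0.1638, -0.1474],
       [-0.0114, -0.5445, -0.8387,  0.9491],
       [ 0.    ,  0.    ,  0.    ,  1.    ]])}
top {'fx': 373.75615922772175, 'fy': 373.75615922772175, 'cx': 320.3478038454118, 'cy': 200.7803107655097, 'T': array([[-0.012 , -0.9941,  0.1077,  0.4078],
       [-0.9999,  0.0126,  0.0045,  0.0185],
       [-0.0059, -0.1077, -0.9942,  1.0856],
       [ 0.    ,  0.    ,  0.    ,  1.    ]])}
{'fx': 294.0709283911722, 'fy': 294.0709283911722, 'cx': 318.87001377798816, 'cy': 198.61052727339165, 'T_tool_cam': array([[ 0.0018, -0.9624, -0.2718,  0.0692],
       [ 1.    ,  0.0017,  0.0007,  0.0006],
       [-0.0002, -0.2718,  0.9624, -0.1237],
       [ 0.    ,  0.    ,  0.    ,  1.    ]])}
```

View pics/scene0.png

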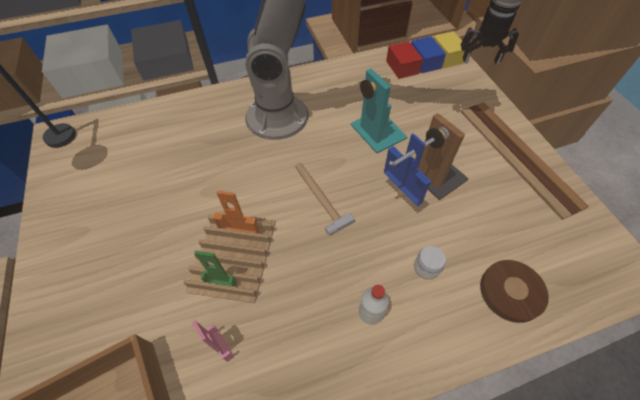

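View pics/top0.png

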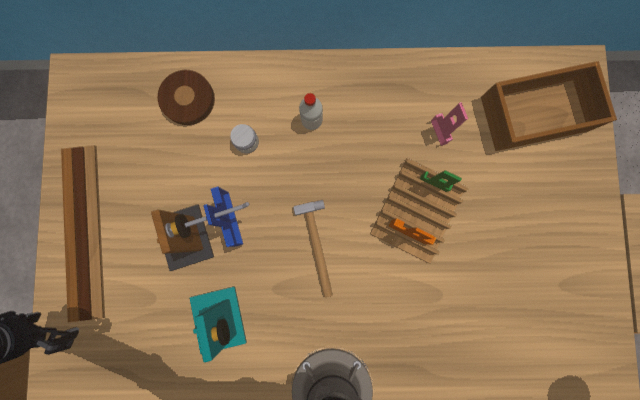

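The scene picture shows the robot at the top, the orange pan at (235,215), green at (213,270), the blue pan on the brown board's hook at (408,170), hammer (325,200), glue (375,303) and tin (430,262). Lookalikes are the pink small pan (213,340) against the wanted green one (213,270), and the teal board (377,110) against the wanted brown board with the blue pan (440,150). I'll check the choice in one close crop.

Run:
```python
import cv2,numpy as np
s=cv2.imread("pics/scene0.png");t=cv2.imread("pics/top0.png")
f=lambda im,x,y:cv2.resize(im[y:y+75,x:x+100],(400,300),interpolation=cv2.INTER_CUBIC)
g=np.vstack([np.hstack([f(s,185,185),f(s,375,115)]),np.hstack([f(s,180,235),f(t,150,180)])])
cv2.imwrite("pics/crop1.png",g)
g=np.vstack([cv2.resize(t[150:270,360:480],(600,600),interpolation=cv2.INTER_CUBIC)])
cv2.imwrite("pics/crop2.png",g)
```

```text
(no output)
```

View pics/crop1.png

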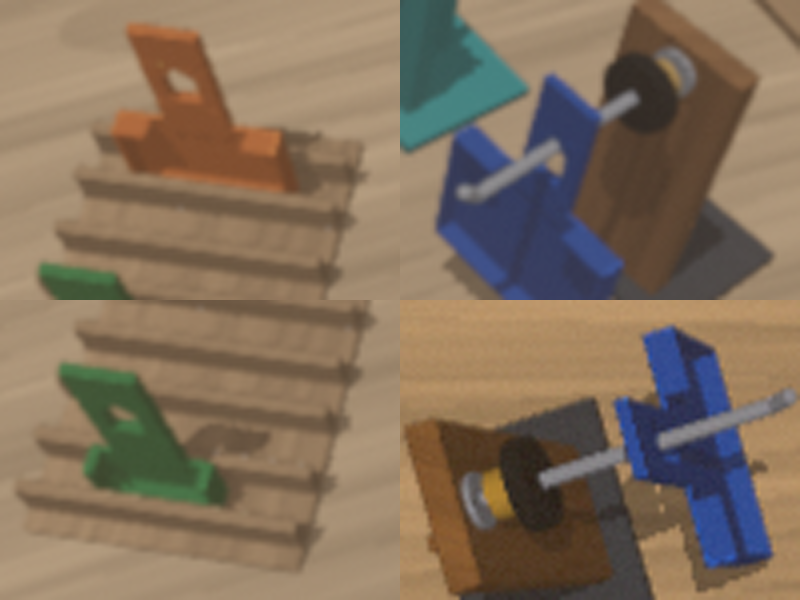

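View pics/crop2.png

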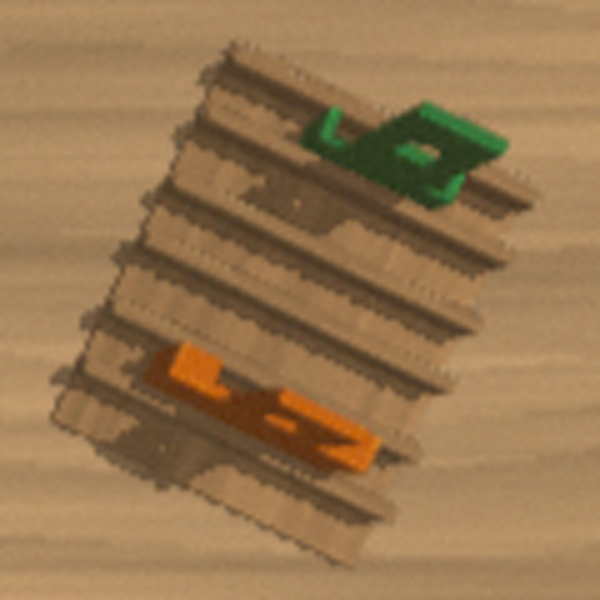

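```bash
cat > h.py <<'E'
from bench import state, eyes, order
import cv2,numpy as np
from scipy.spatial.transform import Rotation as R
np.set_printoptions(precision=4,suppress=True)
def campose(n):
    m=eyes.camera_model(n)
    if n!="wrist": return m,np.array(m["T"])
    s=state();T=np.eye(4);T[:3,:3]=R.from_euler("xyz",s["ee_rot"],degrees=True).as_matrix();T[:3,3]=s["position"]
    return m,T@np.array(m["T_tool_cam"])
def px(m,T,u,v,z):
    d=T[:3,:3]@[(u-m["cx"])/m["fx"],(v-m["cy"])/m["fy"],1]
    return T[:3,3]+d*(z-T[2,3])/d[2]
def proj(m,T,p):
    q=T[:3,:3].T@(np.asarray(p)-T[:3,3]);return np.array([m["fx"]*q[0]/q[2]+m["cx"],m["fy"]*q[1]/q[2]+m["cy"]])
def tool(dw):  # world vector -> tool axes
    return R.from_euler("xyz",state()["ee_rot"],degrees=True).inv().apply(dw)
E
python3 - <<'E'
from h import *
yaw=lambda a,b:np.degrees(np.arctan2(b[1]-a[1],b[0]-a[0]))
S=campose("scene");T=campose("top")
for nm,C,a,b,za,zb in [("hook top",T,(246.2,205.5),(185,225),.232,.22),("hook scene",S,(392,163.7),(433.7,140),.232,.22),
 ("blue edge scene",S,(375+543/4-100+0,115+75/4),(375+603/4-100,115+122/4),.266,.266),
 ("orange",S,(217,191.3),(234.5,193.8),.199,.199),("green",S,(195.5,251.3),(214,253.8),.184,.184),
 ("green top",T,(360+425/5,150+103/5),(360+508/5,150+145/5),.184,.184)]:
    A=px(*C,*a,za);B=px(*C,*b,zb);print(nm,A,B,np.linalg.norm(A-B),yaw(A,B))
E
```

```text
hook top [0.4915 0.1928 0.232 ] [0.4491 0.3369 0.22  ] 0.15066379012671421 106.42125969173816
hook scene [0.5023 0.1936 0.232 ] [0.457  0.3371 0.22  ] 0.15090554612102297 107.52984770729515
blue edge scene [0.453  0.2621 0.266 ] [0.5003 0.2795 0.266 ] 0.0504447053169042 20.22483388564653
orange [ 0.4179 -0.2396  0.199 ] [ 0.4396 -0.1995  0.199 ] 0.045533564592737524 61.549488164197435
green [ 0.5571 -0.3167  0.184 ] [ 0.5771 -0.2773  0.184 ] 0.044192397928130255 63.068031763342994
green top [ 0.5758 -0.2828  0.184 ] [ 0.5545 -0.3222  0.184 ] 0.04475456562520892 -118.39845198120109
```

The crop confirms the choice: the orange, green and blue pans, the brown board with the black buffer, and open sides facing away from the robot in the rack. Orange's handle top is near (0.429,-0.220), green's near (0.567,-0.30), and the hook yaw is about 107. I'll go above the rod in front of the blue handle.

Request:
carry_out([
  [[0,0,-0.028],0],
  [[0,0,-0.028],0],
  [[0,0,-0.028],0],
  [[0,0,-0.028],0],
  [[-0.026,-0.018,0],0],
  [[-0.026,-0.018,0],0],
  [[-0.026,-0.018,0],0],
  [[-0.026,-0.018,0],0],
  [[-0.026,-0.018,0],0],
  [[-0.026,-0.018,0],0],
  [[-0.026,-0.018,0],0],
  [[-0.026,-0.018,0],0],
  [[-0.026,-0.018,0],0],
  [[-0.026,-0.018,0],0],
  [[-0.026,-0.018,0],0],
  [[-0.026,-0.018,0],0],
  [[-0.026,-0.018,0],0],
  [[-0.026,-0.018,0],0],
], jaw=1, newtons=40)

```text
clock: 1.9
position: [0.484, 0.2373, 0.3616]
ee_rot: [-180.0, -0.0, 158.7]
ft_force: [0.3, 0.9, 0.1]
width: -0.0001
grip_force: 0.0
```

Request:
carry_out([
  [[0,0,0],-0.134],
  [[0,0,0],-0.134],
  [[0,0,0],-0.134],
  [[0,0,0],-0.134],
  [[0,0,0],-0.134],
  [[0,0,0],0],
  [[0,0,0],0],
])

```text
clock: 2.6
position: [0.4836, 0.2385, 0.3617]
ee_rot: [-180.0, -0.0, -163.1]
ft_force: [-0.7, -0.2, -0.1]
width: -0.0004
grip_force: 0.0
```

Run:
```python
from h import *
s=state();print(s["clock"],s["position"],s["ee_rot"],s["joint_pos"],s["width"],s["ft_force"])
cv2.imwrite("pics/w1.png",eyes.capture("wrist")[:,:,::-1])
C=campose("wrist")
for z in (0,.22,.266): print(z,[proj(*C,(.497-.292*t,.193+.956*t,z)) for t in(0,.05,.1)])
```

```text
2.6 [0.4836 0.2385 0.3617] [-179.9941   -0.0316 -163.0729] [-44.1759   7.749   15.144   93.9844  -2.0605  78.572   78.1727] -0.0003638233831944096 [-0.6813 -0.2051 -0.0832]
0 [array([289.6807, 158.4914]), array([319.9366, 158.5318]), array([350.1907, 158.5722])]
0.22 [array([267.1091, 191.5992]), array([320.7413, 191.6691]), array([374.368 , 191.7391])]
0.266 [array([257.1312, 206.2346]), array([321.097 , 206.3171]), array([385.0549, 206.3996])]
```

View pics/w1.png

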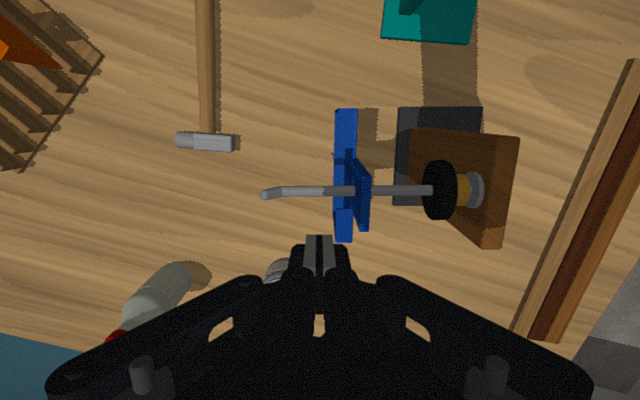

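The wrist view shows the rod from its tip (266,194) to the buffer (430,189), right where expected and about 0.8° off the tool's y. The blue handle's front edge is at about column 360, and the closed fingers are 15 mm or more in front of it. I'll lower and push.

Request:
carry_out([
  [[0,0,0.022],-0.014],
  [[0,0,0.022],0],
  [[0,0,0.022],0],
  [[0,0,0.022],0],
  [[0,0,0.022],0],
  [[0,0,0],0],
  [[0,0.006,0],0],
  [[0,0.006,0],0],
  [[0,0.006,0],0],
  [[0,0.006,0],0],
  [[0,0.006,0],0],
  [[0,0.006,0],0],
  [[0,0.006,0],0],
  [[0,0.006,0],0],
  [[0,0.006,0],0],
  [[0,0.004,0],0],
  [[0,0,0],0],
  [[0,0,0],0],
])

```text
clock: 4.45
position: [0.4664, 0.2941, 0.2526]
ee_rot: [-180.0, 0.1, -162.1]
ft_force: [1.9, -3.1, 4.4]
width: 0.0001
grip_force: 2.3
```

Request:
carry_out([
  [[0,0.004,0],0],
  [[0,0.004,0],0],
  [[0,0,0],0],
  [[0,0,0],0],
])

```text
clock: 4.85
position: [0.4638, 0.3015, 0.2524]
ee_rot: [-180.0, 0.1, -162.1]
ft_force: [2.9, -3.8, 4.7]
width: -0.0001
grip_force: 2.6
```

Request:
carry_out([
  [[0,0.003,0],0],
  [[0,0.002,0],0],
  [[0,0,0],0],
  [[0,0,0],0],
])

```text
clock: 5.25
position: [0.4622, 0.3061, 0.2523]
ee_rot: [-180.0, 0.0, -162.1]
ft_force: [0.2, -3.3, 4.9]
width: 0.0005
grip_force: 2.6
```

Request:
carry_out([
  [[0,0.003,0],0],
  [[0,0.003,0],0],
  [[0,0.003,0],0],
  [[0,0,0],0],
  [[0,0,0],0],
])

```text
clock: 5.75
position: [0.4595, 0.3146, 0.2523]
ee_rot: [-180.0, 0.0, -162.1]
ft_force: [1.1, -3.4, 5.9]
width: -0.0001
grip_force: 2.5
```

Run:
```python
from h import *
s=state();print(s["position"],s["ft_force"],s["ft_torque"])
a=eyes.capture("wrist")[:,:,::-1];b=eyes.capture("scene")[100:220,340:500,::-1]
cv2.imwrite("pics/p1.png",np.hstack([a[100:400,250:550],cv2.resize(b,(400,300),interpolation=cv2.INTER_CUBIC)]))
```

```text
[0.4595 0.3146 0.2523] [ 1.0656 -3.4438  5.9131] [-0.6436 -0.3101  0.0174]
```

View pics/p1.png

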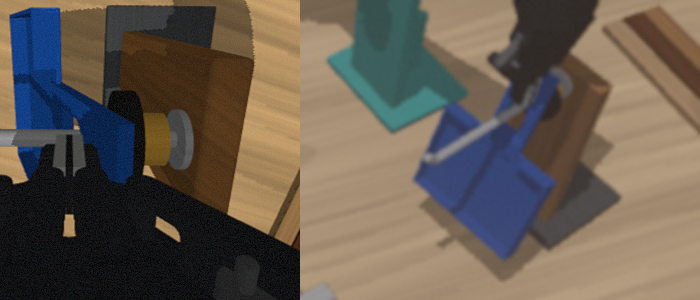

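The view shows the blue pan pushed at its handle by the closed fingers. It is tilted a little, with its handle top just at the buffer edge. Pressing on should straighten it.

Request:
carry_out([
  [[0,0.002,0],0],
  [[0,0.002,0],0],
  [[0,0,0],0],
  [[0,0,0],0],
])

```text
clock: 6.25
position: [0.4586, 0.3172, 0.2522]
ee_rot: [-179.9, 0.0, -162.2]
ft_force: [1.9, -3.8, 5.3]
width: 0.0002
grip_force: 3.3
```

Request:
carry_out([
  [[0,0.002,0],0],
  [[0,0.002,0],0],
  [[0,0,0],0],
  [[0,0,0],0],
])

```text
clock: 6.65
position: [0.458, 0.3195, 0.2522]
ee_rot: [-179.8, -0.0, -162.2]
ft_force: [2.4, -6.9, 5.9]
width: -0.0001
grip_force: 4.7
```

Request:
carry_out([
  [[0,0.002,0],0],
  [[0,0.001,0],0],
  [[0,0,0],0],
  [[0,0,0],0],
])

```text
clock: 7.05
position: [0.4576, 0.3208, 0.2522]
ee_rot: [-179.6, -0.0, -162.3]
ft_force: [2.0, -9.5, 7.3]
width: -0.0001
grip_force: 6.0
```

Request:
carry_out([
  [[0,0,0],0],
  [[0,0,0],0],
  [[0,0,0],0],
  [[0,0,0],0],
  [[0,0,0],0],
])

```text
clock: 7.55
position: [0.4575, 0.3208, 0.2522]
ee_rot: [-179.7, -0.0, -162.3]
ft_force: [2.9, -10.1, 7.1]
width: -0.0002
grip_force: 6.0
```

Request:
carry_out([
  [[0,-0.002,0],0],
  [[0,-0.002,0],0],
  [[0,-0.003,0],0],
  [[0,-0.004,0],0],
  [[0,-0.01,0],0],
  [[0,-0.015,0],0],
  [[0,-0.02,-0.015],0],
  [[0,-0.02,-0.03],0],
  [[0,0,-0.03],0],
  [[0,0,-0.03],0],
  [[0,0,0],0],
  [[0,0,0],0],
])

```text
clock: 8.75
position: [0.4791, 0.2524, 0.357]
ee_rot: [180.0, 0.0, -162.1]
ft_force: [-0.7, -0.5, -1.0]
width: 0.0003
grip_force: 0.0
```

Run:
```python
from h import *
s=state();print(s["position"],s["ee_rot"])
a=eyes.capture("wrist")[:,:,::-1];cv2.imwrite("pics/w2full.png",a);b=eyes.capture("scene")[100:220,340:500,::-1]
cv2.imwrite("pics/p2.png",np.hstack([a[100:400,250:550],cv2.resize(b,(400,300),interpolation=cv2.INTER_CUBIC)]))
C=campose("wrist")
for z in (.22,.266): print(z,[proj(*C,(.497-.305*t,.193+.952*t,z)) for t in(0,.1,.15)])
```

```text
[0.4791 0.2524 0.357 ] [ 179.9621    0.0184 -162.1286]
0.22 [array([249.8431, 193.5724]), array([359.4912, 194.0193]), array([414.2951, 194.2427])]
0.266 [array([236.1502, 208.8539]), array([367.5027, 209.3847]), array([433.1499, 209.65  ])]
```

View pics/p2.png

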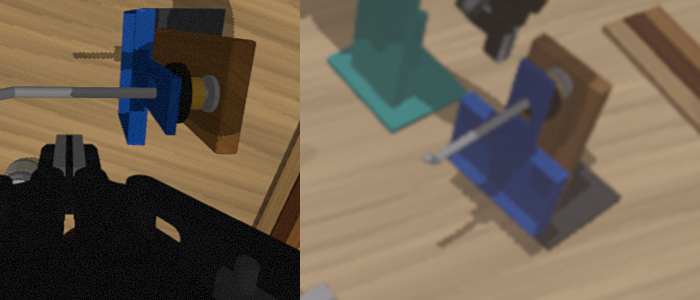

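The large pan now hangs straight against the buffer, handle top at about column 420. Next I fetch the medium pan.

Request:
carry_out([
  [[0.012,-0.027,0],0],
  [[0.012,-0.027,0],0],
  [[0.012,-0.027,0],0],
  [[0.012,-0.027,0],0],
  [[0.012,-0.027,0],0],
  [[0.012,-0.027,0],0],
  [[0.012,-0.027,0],0],
  [[0.012,-0.027,0],0],
  [[0.012,-0.027,0],0],
  [[0.012,-0.027,0],0],
  [[0.012,-0.027,0],0],
  [[0.012,-0.027,0],0],
  [[0.012,-0.027,0],0],
  [[0.012,-0.027,0],0],
  [[0.012,-0.027,0],0],
  [[0.012,-0.027,0],0],
], jaw=0.4)

```text
clock: 10.45
position: [0.4281, -0.2179, 0.3556]
ee_rot: [179.9, -0.1, -162.1]
ft_force: [1.3, -0.2, 1.2]
width: 0.0511
grip_force: 0.0
```

Request:
carry_out([
  [[0,0,0],0.1484],
  [[0,0,0],0.1484],
  [[0,0,0],0.1484],
  [[0,0,0],0.1484],
  [[0,0,0],0.1484],
  [[0,0,0],0.1484],
  [[0,0,0],0.1484],
  [[0,0,0],0.1484],
  [[0,0,0],0.1484],
  [[0,0,0],0.1484],
  [[0,0,0],0.1484],
  [[0,0,0],0.1484],
  [[0,0,0],0.1484],
  [[0,0,0],0.1484],
  [[0,0,0],0.1484],
  [[0,0,0],0.1484],
  [[0,0,0],0],
  [[0,0,0],0],
])

```text
clock: 12.25
position: [0.4287, -0.2169, 0.3561]
ee_rot: [-179.9, 0.0, 62.0]
ft_force: [0.3, 0.4, -0.7]
width: 0.0511
grip_force: 0.0
```

Run:
```python
from h import *
s=state();print(s["clock"],s["position"],s["ee_rot"],s["joint_pos"],s["width"])
cv2.imwrite("pics/w3.png",eyes.capture("wrist")[:,:,::-1])
C=campose("wrist")
for p in [(.4179,-.2396,.199),(.4396,-.1995,.199),(.429,-.22,.199)]: print(proj(*C,p))
```

```text
12.25 [ 0.4287 -0.2169  0.3561] [-179.8994    0.0225   62.0329] [-20.8076   0.9117  43.4822 101.9803  -0.6293  77.4612  -5.1584] 0.05107144599664411
[320.2572 213.1139]
[320.7538 168.2574]
[320.9374 191.4408]
```

View pics/w3.png

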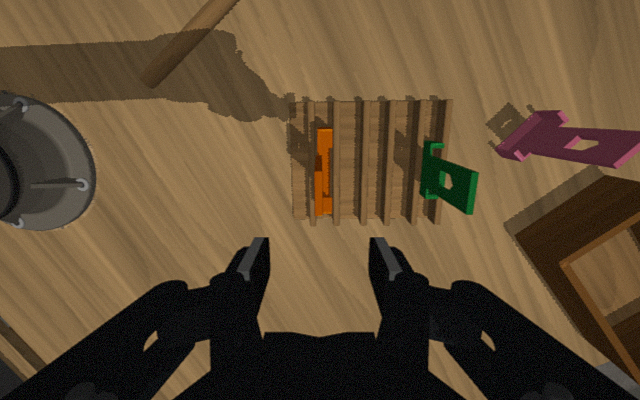

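The wrist view shows the orange pan at about (322,170), with rack walls vertical (so yaw 62 is right), green at (448,180) and the pink lookalike at (570,140). I'll segment to measure the handle.

Run:
```python
from h import *
a=cv2.imread("pics/w3.png");h=cv2.cvtColor(a,cv2.COLOR_BGR2HSV)
for r in range(124,222,3):
    c=[x for x in range(305,345) if h[r,x,1]>185 and h[r,x,0]<14]
    print(r,c[:1],c[-1:],"".join("%4d"%h[r,x,2] for x in range(312,336)))
```

```text
124 [] []   78  76  66  60  68  65  72  69  74  66  71  61  70  68  81  75  62  72  66  66  61  84 114 125
127 [318] [329]   80  72  66  69  76  75  76  80  75  70  76  78  72  76  68  75  74  69  68  71  61  83 108 122
130 [] []   75  79  63  70  80 134 169 176 183 185 186 192 187 182 186 185 187 185 185 183 135  87 110 123
133 [317] [317]   80  81  61  69  81 130 167 171 165 166 166 163 164 163 165 165 163 161 168 168 116  87 108 122
136 [317] [332]   75  76  70  60  68 127 167 170 163 162 164 163 165 159 163 164 162 166 166 168 119  90 114 120
139 [317] [332]   82  81  60  67  72 142 170 165 167 161 160 164 165 162 167 161 163 163 166 171 121  93 109 121
142 [317] [332]   81  75  70  66  78 139 168 169 163 163 163 167 166 167 160 165 162 161 167 168 123  88 115 118
145 [323] [332]   78  79  65  68  80 129 164 168 166 165 162 167 162 165 163 164 165 166 166 168 122  83 112 126
148 [317] [330]   79  74  67  71  79 138 161 166 166 164 165 164 163 167 168 164 133 106  95  90  75  81 114 125
151 [] []   77  84  66  69  80 132 163 171 166 165 162 164 161 167 172 170 132  99  89  75  64 
[... 1892 characters left out ...]
 163 167 160 168 164 150 102  94 127 135
205 [320] [332]  134 129 122 149 165 164 165 162 160 163 144 154 167 160 165 162 165 164 164 155  98  90 125 127
208 [321] [332]  129 130 118 151 162 163 166 163 166 155 145 157 162 162 164 163 165 161 169 155 103  88 121 131
211 [315] [331]  133 130 119 150 160 164 164 164 166 162 145 155 168 174 166 169 172 167 163 141  89  95 123 135
214 [] []  133 126 121 145 170 160 165 164 163 159 136 124 135 136 133 111  95  91  92  86  67  92 123 135
217 [] []  130 127 127 110 108 118 132 130 133 125 133 138 143 144 141 147 144 140 145 115  68  93 129 132
220 [] []  127 131 125 116 119 138 148 144 141 142 143 138 142 138 140 137 138 139 132 139 111 101 123 134
```

Run:
```python
from h import *
C=campose("wrist");p=px(*C,317.9,193.3,.199);s=state();print(p,tool(p-s["position"]))
a,b=px(*C,317.9,171.5,.199),px(*C,317.9,215.3,.199);print(np.linalg.norm(a-b))
```

```text
[ 0.4255 -0.2203  0.199 ] [-0.0044 -0.0012  0.1573]
0.04474977259618005
```

Request:
carry_out([
  [[-0.0045,-0.001,0.025],0],
  [[0,0,0.03],0],
  [[0,0,0.03],0],
  [[0,0,0.03],0],
  [[0,0,0.025],0],
  [[0,0,0.015],0],
  [[0,0,0.01],0],
  [[0,0,0],0],
])

```text
clock: 13.1
position: [0.4253, -0.2203, 0.1908]
ee_rot: [-179.8, 0.0, 61.9]
ft_force: [0.0, 0.7, 0.3]
width: 0.0512
grip_force: 0.0
```

Request:
carry_out([
  [[0,0,0],0],
  [[0,0,0],0],
  [[0,0,0],0],
  [[0,0,0],0],
  [[0,0,0],0],
  [[0,0,0],0],
], jaw=1, newtons=60)

```text
clock: 13.7
position: [0.4268, -0.2209, 0.1929]
ee_rot: [179.9, -0.0, 61.9]
ft_force: [-0.6, 1.1, 6.5]
width: 0.0073
grip_force: 60.0
```

Gripped (width 7.3 mm). Before the transfer I'll refine the rod line numerically from the saved picture.

Run:
```python
from h import *
m=eyes.camera_model("wrist");T=np.eye(4);T[:3,:3]=R.from_euler("xyz",[179.9621,.0184,-162.1286],degrees=True).as_matrix();T[:3,3]=[.4791,.2524,.357];T=T@np.array(m["T_tool_cam"])
h=cv2.cvtColor(cv2.imread("pics/w2full.png"),cv2.COLOR_BGR2HSV)
P=[]
for c in range(238,362,6):
    r=[y for y in range(180,206) if h[y,c,1]<60]
    print(c,r[:1],r[-1:],end=" ")
    if len(r)>5:
        P.append((c,np.mean(r)))
print()
Q=np.array([px(m,T,c,r,.22) for c,r in P if c>275]);print(Q[0],Q[-1],np.degrees(np.arctan2(*(np.polyfit(Q[:,1],Q[:,0],1)[0],1)))+0, np.polyfit(Q[:,1],Q[:,0],1))
print("tip",px(m,T,P[0][0],P[0][1],.232))
```

```text
238 [] [] 244 [191] [199] 250 [189] [199] 256 [188] [198] 262 [187] [196] 268 [187] [196] 274 [187] [196] 280 [187] [196] 286 [187] [196] 292 [187] [196] 298 [187] [197] 304 [187] [197] 310 [187] [197] 316 [187] [197] 322 [187] [197] 328 [187] [197] 334 [187] [197] 340 [187] [197] 346 [187] [197] 352 [187] [197] 358 [188] [197] 
[0.4877 0.2177 0.22  ] [0.4666 0.2859 0.22  ] -17.464547769033867 [-0.3146  0.5563]
tip [0.497  0.1891 0.232 ]
```

Request:
carry_out([
  [[0,0,-0.01],0],
  [[0,0,-0.02],0],
  [[0,0,-0.03],0],
  [[0,0,-0.03],0],
  [[0,0,-0.02],0],
  [[0,0,0],0],
  [[0,0,0],0],
])

```text
clock: 14.4
position: [0.4257, -0.2205, 0.3016]
ee_rot: [-180.0, -0.0, 61.9]
ft_force: [-0.6, 0.6, -1.8]
width: 0.0064
grip_force: 58.9
```

Request:
carry_out([
  [[0.015,-0.004,0],0],
  [[0.03,-0.0078,0],0],
  [[0.03,-0.0078,0],0],
  [[0.03,-0.0078,0],0],
  [[0.03,-0.0078,0],0],
  [[0.03,-0.0078,0],0],
  [[0.03,-0.0078,0],0],
  [[0.03,-0.0078,0],0],
  [[0.03,-0.0078,0],0],
  [[0.03,-0.0078,0],0],
  [[0.03,-0.0078,0],0],
  [[0.03,-0.0078,0],0],
  [[0.03,-0.0078,0],0],
  [[0.0145,-0.004,0],0],
  [[0,0,0],0.06],
])

```text
clock: 15.9
position: [0.5194, 0.1732, 0.3]
ee_rot: [-179.9, 0.2, 58.6]
ft_force: [-0.3, -1.0, -1.4]
width: 0.007
grip_force: 58.9
```

Request:
carry_out([
  [[0,0,0],0.12],
  [[0,0,0],0.12],
  [[0,0,0],0.12],
  [[0,0,0],0.12],
  [[0,0,0],0.12],
  [[0,0,0],0.1156],
  [[0,0,0],0],
  [[0,0,0],0],
])

```text
clock: 16.7
position: [0.5199, 0.1699, 0.3012]
ee_rot: [180.0, 0.1, 17.5]
ft_force: [0.1, -0.1, -0.9]
width: 0.0069
grip_force: 58.9
```

Run:
```python
from h import *
s=state();print(s["position"],s["ee_rot"],s["joint_pos"])
d=np.array([-.3,.954]);tip=np.array([.4975,.187])
q=s["position"][:2]-tip;print("along",q@d,"lateral (left+)",d[0]*q[1]-d[1]*q[0])
w=eyes.capture("wrist")[:,:,::-1];b=eyes.capture("scene")[110:230,320:480,::-1]
cv2.imwrite("pics/p4.png",np.hstack([w[80:380,170:490],cv2.resize(b,(400,300),interpolation=cv2.INTER_CUBIC)]))
C=campose("wrist")
for o in(.197,.15,.1):print(o,proj(*C,[*(tip+d*(.197-o)),.22]))
```

```text
[0.5199 0.1699 0.3012] [179.968    0.0957  17.5023] [-48.5227  11.3926  30.4077  98.7884  -6.0185  71.545  -89.1867]
along -0.023044564074930884 lateral (left+) -0.016211450517534448
0.197 [289.1523 233.7872]
0.15 [226.5054 233.6676]
0.1 [159.8361 233.5404]
```

View pics/p4.png

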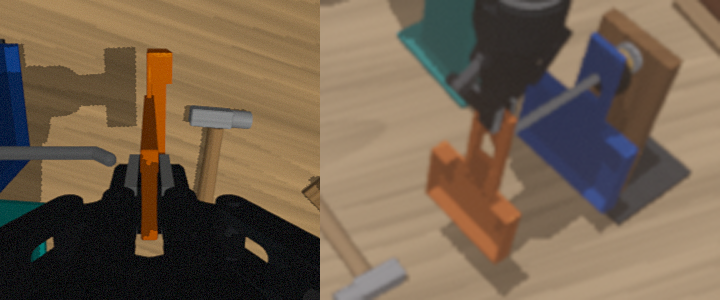

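The view shows orange held in front of the tip at (280,238), with its open side away from the board. I overshot a little: 23 mm short of the tip and 16 mm to the side. I'll correct, lower the eye to tip height and thread it on.

Request:
carry_out([
  [[-0.008,0,0],0],
  [[-0.008,0,0.007],0],
  [[0,0,0.014],0],
  [[0,0,0],0],
  [[0,0,0],0],
  [[0,-0.005,0],0],
  [[0,-0.005,0],0],
  [[0,-0.005,0],0],
  [[0,-0.005,0],0],
  [[0,-0.005,0],0],
  [[0,-0.005,0],0],
  [[0,0,0],0],
  [[0,0,0],0],
])

```text
clock: 18.1
position: [0.496, 0.1945, 0.281]
ee_rot: [180.0, -0.0, 17.4]
ft_force: [0.7, 0.3, -1.1]
width: 0.0069
grip_force: 58.8
```

Request:
carry_out([
  [[0,-0.005,0],0],
  [[0,-0.005,0],0],
  [[0,-0.005,0],0],
  [[0,-0.005,0],0],
  [[0,-0.005,0],0],
  [[0,-0.005,0],0],
  [[0,-0.005,0],0],
  [[0,-0.005,0],0],
  [[0,0,0],0],
  [[0,0,0],0],
])

```text
clock: 19.1
position: [0.4841, 0.2326, 0.281]
ee_rot: [180.0, -0.0, 17.4]
ft_force: [-0.4, -0.4, -1.9]
width: 0.0067
grip_force: 58.8
```

Request:
carry_out([
  [[0,0,0.006],0],
  [[0,0,0.006],0],
  [[0,0,0.004],0],
  [[0,0,0.002],0],
  [[0,0,0.001],0],
  [[0,0,0],0],
  [[0,0,0],0],
])

```text
clock: 19.8
position: [0.4842, 0.2327, 0.2622]
ee_rot: [-180.0, -0.0, 17.4]
ft_force: [-1.0, -0.1, -1.5]
width: 0.0067
grip_force: 58.9
```

Run:
```python
from h import *
s=state();d=np.array([-.3,.954]);q=s["position"][:2]-[.4975,.187];print("along",q@d,"right",d[1]*q[0]-d[0]*q[1],s["ft_force"],s["ft_torque"])
```

```text
along 0.04755565587733232 right 0.0010567496436685274 [-1.0103 -0.1282 -1.5223] [ 0.0438 -0.0446  0.0266]
```

Request:
carry_out([
  [[0,0,0.001],0],
  [[0,0,0.001],0],
  [[0,0,0.001],0],
  [[0,0,0],0],
  [[0,0,0],0],
])

```text
clock: 20.3
position: [0.4848, 0.233, 0.2597]
ee_rot: [-180.0, -0.1, 17.4]
ft_force: [1.1, 1.0, 2.8]
width: 0.0067
grip_force: 59.5
```

Request:
carry_out([
  [[0,0,-0.002],0],
  [[0,-0.004,0],0],
  [[0,-0.005,0],0],
  [[0,-0.005,0],0],
  [[0,-0.005,0],0],
  [[0,-0.005,0],0],
  [[0,-0.005,0],0],
  [[0,-0.005,0],0],
  [[0,-0.005,0],0],
  [[0,-0.005,0],0],
  [[0,0,0.002],0],
  [[0,0,0],0],
  [[0,0,0],0],
])

```text
clock: 21.6
position: [0.4714, 0.2756, 0.2597]
ee_rot: [-179.9, -0.1, 17.4]
ft_force: [0.7, 2.4, 2.5]
width: 0.0068
grip_force: 59.4
```

Request:
carry_out([
  [[0,0,0],0],
  [[0,0,0],0],
  [[0,0,0],0],
  [[0,0,-0.01],0],
  [[0,0,-0.02],0],
  [[0,0,-0.02],0],
  [[0,0,-0.02],0],
  [[0,0.009,0],0],
  [[0,0.009,0],0],
  [[0,0.009,0],0],
  [[0,0,0],0],
], jaw=0.75)

```text
clock: 22.7
position: [0.4793, 0.2462, 0.3282]
ee_rot: [179.9, 0.1, 17.2]
ft_force: [0.5, -0.6, -0.8]
width: 0.0212
grip_force: 0.0
```

Request:
carry_out([
  [[0,0,0],0],
  [[0,0,0],0],
  [[0,0,0],0],
], jaw=1, newtons=40)

```text
clock: 23.0
position: [0.4787, 0.2493, 0.3287]
ee_rot: [-180.0, 0.0, 17.5]
ft_force: [-0.1, 0.6, -0.4]
width: 0.0002
grip_force: 0.0
```

Run:
```python
from h import *
s=state();d=np.array([-.3,.954]);q=s["position"][:2]-[.4975,.187];print(s["position"],s["width"],"out",.197-q@d,"right",d[1]*q[0]-d[0]*q[1],s["ft_force"])
w=eyes.capture("wrist")[:,:,::-1];cv2.imwrite("pics/w5.png",w)
C=campose("wrist");tip=np.array([.4975,.187])
h=cv2.cvtColor(w.copy(),cv2.COLOR_BGR2HSV)
m=((h[:,:,0]<14)&(h[:,:,1]>170)).astype(np.uint8);m[:, :120]=0
n,l,st,ce=cv2.connectedComponentsWithStats(m)
for i in range(1,n):
    if st[i,4]>60: print("orange",st[i])
for o in(.105,.101,.109):print(o,proj(*C,[*(tip+d*(.197-o)),.266]),proj(*C,[*(tip+d*(.197-o)),.09]))
```

```text
[0.4787 0.2493 0.3287] 0.0002299726794676351 out 0.13191297544342748 right 0.0008096270364901584 [-0.0682  0.562  -0.3752]
orange [ 273  152   38  101 1176]
0.105 [279.7023 223.0214] [297.7417 173.5809]
0.101 [273.7731 223.0113] [294.5433 173.5752]
0.109 [285.6314 223.0315] [300.9401 173.5867]
```

Request:
carry_out([
  [[0,0,0.02],0],
  [[0,0,0.02],0],
  [[0,0,0.02],0],
  [[0,0,0.017],0],
  [[0,0,0],0],
  [[0,-0.006,0],0],
  [[0,-0.006,0],0],
  [[0,-0.006,0],0],
  [[0,-0.006,0],0],
  [[0,-0.006,0],0],
  [[0,-0.006,0],0],
  [[0,-0.006,0],0],
  [[0,-0.006,0],0],
  [[0,-0.004,0],0],
  [[0,0,0],0],
  [[0,0,0],0],
])

```text
clock: 24.65
position: [0.4639, 0.299, 0.2528]
ee_rot: [-180.0, -0.1, 17.4]
ft_force: [0.7, -3.9, 5.7]
width: 0.0
grip_force: 3.1
```

Request:
carry_out([
  [[0,-0.002,0],0],
  [[0,-0.002,0],0],
  [[0,-0.002,0],0],
  [[0,-0.002,0],0],
  [[0,-0.002,0],0],
  [[0,0,0],0],
  [[0,0,0],0],
])

```text
clock: 25.35
position: [0.4619, 0.3058, 0.2528]
ee_rot: [179.8, -0.1, 17.3]
ft_force: [1.5, -6.3, 6.3]
width: -0.0002
grip_force: 4.7
```

Request:
carry_out([
  [[0,-0.002,0],0],
  [[0,-0.002,0],0],
  [[0,0,0],0],
  [[0,0,0],0],
  [[0,0,0],0],
])

```text
clock: 25.85
position: [0.4612, 0.3083, 0.2529]
ee_rot: [179.7, -0.1, 17.2]
ft_force: [2.1, -9.6, 8.1]
width: -0.0003
grip_force: 5.8
```

Pressed to about 10 N, but the stop came 5 mm earlier than I expected, and there is an unexplained vertical force. I'll back off a little, let the pan settle and read the free force.

Request:
carry_out([
  [[0,0.003,0],0],
  [[0,0.003,0],0],
  [[0,0.006,0],0],
  [[0,0.008,0],0],
  [[0,0,0],0],
  [[0,0,0],0],
  [[0,0,0],0],
])

```text
clock: 26.55
position: [0.4648, 0.2933, 0.2517]
ee_rot: [-180.0, 0.0, 17.5]
ft_force: [0.3, 0.0, -0.1]
width: 0.0004
grip_force: 0.0
```

Run:
```python
from h import *
s=state();print(s["position"],s["ft_force"],s["ft_torque"])
w=eyes.capture("wrist")[:,:,::-1];b=eyes.capture("scene")[110:200,370:490,::-1]
cv2.imwrite("pics/p6.png",np.hstack([w[100:400,100:420],cv2.resize(b,(400,300),interpolation=cv2.INTER_CUBIC)]))
```

```text
[0.4648 0.2933 0.2517] [ 0.2957  0.0334 -0.0886] [-0.0247  0.0178 -0.0439]
```

View pics/p6.png

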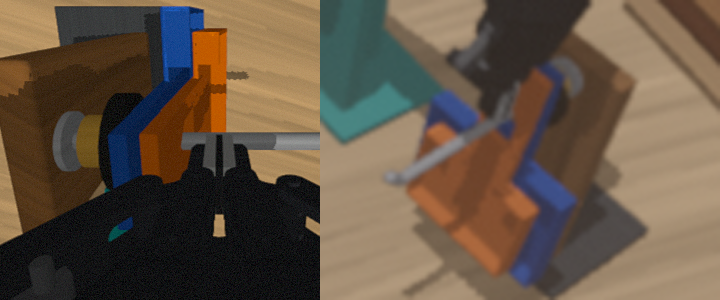

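The view shows orange nested in blue and blue against the buffer. At handle height there may be a few mm of blue face showing, so I'll measure that numerically.

Run:
```python
from h import *
w=cv2.imread("pics/p6.png");h=cv2.cvtColor(w,cv2.COLOR_BGR2HSV)
C=campose("wrist");d=np.array([-.3,.954]);tip=np.array([.4975,.187])
for r in (145,160,170,176,181):
    row="".join("B" if 105<h[r,c,0]<125 and h[r,c,1]>150 else "O" if h[r,c,0]<14 and h[r,c,1]>170 else "." for c in range(95,205))
    print(r,row)
    print("   V",[int(h[r,c,2]) for c in range(104,190,3)])
for r,c in((170,108),(170,130),(170,140),(170,163),(170,185)):
    p=px(*C,c+100,r+100,.266);q=p[:2]-tip;print(c,"out",.197-q@d,"right",d[1]*q[0]-d[0]*q[1])
```

```text
145 ...............BBBBBBBBBBBBBBBBBBBBBBBBBBBBB.O.O...O.OOO.O.O.OO..O.OOOOOOO..OOOO.OOOOO........................
   V [23, 10, 89, 87, 89, 95, 89, 86, 66, 67, 64, 71, 104, 121, 123, 120, 121, 120, 102, 92, 90, 95, 95, 89, 90, 93, 86, 90, 82]
160 .......B.......BBBBBBBBBBBBBBBBBBBBBBBBBBB.BB..O.O...OO..O.O.O......O.O.OO.OOO..OO.O.O.OOO.OO.................
   V [15, 18, 70, 84, 88, 81, 91, 89, 77, 65, 69, 71, 57, 120, 117, 121, 119, 121, 113, 92, 91, 89, 88, 97, 93, 92, 93, 93, 69]
170 ............B...BBBBBBBBBBBBBBBBBBBBB.BBBBBBBB.OO..OOOO......OOO..O..O.OO.OOOOOOOOOOOOOO.O....................
   V [22, 6, 26, 87, 88, 87, 86, 88, 86, 67, 63, 58, 69, 124, 119, 117, 119, 117, 113, 95, 93, 93, 92, 91, 89, 95, 96, 47, 27]
176 ......O........O.BBBBBBBBBBBBBBBBBBBBBBBBBB...............B.....OOO..OO..O.OOOOO.OOOOOO.......................
   V [22, 19, 1, 89, 88, 87, 90, 85, 86, 68, 68, 50, 25, 18, 15, 18, 12, 20, 55, 98, 92, 89, 91, 92, 92, 96, 20, 13, 24]
181 ..................BBBBBBBBBBBBBBBB................................B..OO.OOOOO.O...........................B...
   V [27, 29, 14, 74, 85, 87, 95, 91, 42, 18, 17, 19, 27, 18, 24, 24, 12, 18, 21, 14, 92, 97, 93, 88, 31, 22, 30, 20, 26]
108 out 0.03920766288929198 right 0.007919032304449722
130 out 0.04835274968712994 right 0.007937149832410936
140 out 0.0525094707066322 right 0.007945384801740674
163 out 0.062069605034003494 right 0.007964324589280945
185 out 0.0712136587395128 right 0.007982440070560714
```

Run:
```python
from h import *
C=campose("wrist");d=np.array([-.3,.954]);tip=np.array([.4975,.187])
h=cv2.cvtColor(cv2.imread("pics/p6.png"),cv2.COLOR_BGR2HSV)
for r in (12,18,24,34,40,50,60,70,80):
    print(r,"".join("B" if 105<h[r,c,0]<125 and h[r,c,1]>150 else "O" if h[r,c,0]<14 and h[r,c,1]>170 else "." for c in range(150,240)))
    print("  ",[int(h[r,c,2]) for c in range(156,234,3)])
for r,c,z in((10,162,.17),(10,203,.17),(34,192,.155),(34,227,.155),(60,192,.155),(60,225,.155)):
    p=px(*C,c+100,r+100,z);q=p[:2]-tip;print(r,c,"out",.197-q@d,"right",d[1]*q[0]-d[0]*q[1])
```

```text
12 ..........BBBBBBBBBBBBBBBBBBBBBBBBBBBBBBBBBBBBBBBBBBB.....................................
   [59, 52, 146, 147, 145, 142, 143, 146, 146, 146, 152, 122, 71, 82, 95, 108, 155, 178, 179, 180, 182, 178, 172, 169, 166, 170]
18 ..........BBBBBBBBBBBBBBBBBBBBBBBBBBBBBBBBBBBBBBBBBBB.....................................
   [45, 32, 146, 151, 146, 148, 147, 147, 147, 145, 148, 118, 149, 146, 146, 150, 152, 165, 167, 162, 164, 168, 165, 169, 169, 175]
24 ..........BBBBBBBBBBBBBBBBBBBBBBBBBBBBBBBBBBBBBBBBBBB.....................................
   [36, 35, 138, 149, 146, 148, 144, 146, 149, 145, 146, 128, 147, 147, 142, 150, 150, 160, 160, 162, 164, 166, 175, 167, 168, 165]
34 ...........BBBBBBBBBBBBBBBBBBBBBBBBBBBBBB.............................O.O...O.............
   [39, 43, 139, 144, 146, 148, 148, 145, 146, 151, 141, 138, 147, 165, 202, 194, 196, 194, 201, 210, 190, 129, 183, 196, 173, 164]
40 ...........BBBBBBBBBBBBBBBBBBBBBBBBBBBBBBB..................................O.............
   [45, 39, 124, 148, 143, 150, 143, 148, 141, 147, 145, 150, 133, 195, 191, 191, 195, 192, 190, 192, 194
[... 554 characters left out ...]
...............
   [40, 38, 43, 149, 111, 89, 80, 89, 89, 65, 70, 78, 75, 196, 133, 122, 124, 121, 148, 193, 192, 192, 192, 200, 165, 165]
80 .............BBBBBBBBBBBBBBBBBBBBBBBBB..O....OO.O.O..OOO..OO..............O...............
   [36, 36, 45, 142, 139, 76, 78, 73, 66, 67, 73, 84, 100, 102, 92, 120, 122, 123, 148, 194, 195, 190, 190, 192, 192, 200]
10 162 out 0.047069991816156814 right 0.07333380022375544
10 203 out 0.0745202391087495 right 0.07338386317093104
34 192 out 0.06545115328822454 right 0.056767657478550684
34 227 out 0.09113773218929183 right 0.05681503572845659
60 192 out 0.06501205977072028 right 0.037648947668936145
60 225 out 0.08981307061075401 right 0.037695274511343774
```

Blue and orange show a slight residual tilt and a gap of about 4.5 mm at the handles. I'll re-press from here, lower on the handle so it tilts less.

Request:
carry_out([
  [[0,0,0.003],0],
  [[0,0,0],0],
  [[0,-0.003,0],0],
  [[0,-0.003,0],0],
  [[0,-0.003,0],0],
  [[0,-0.002,0],0],
  [[0,-0.002,0],0],
  [[0,0,0],0],
  [[0,0,0],0],
])

```text
clock: 27.55
position: [0.4614, 0.3051, 0.2491]
ee_rot: [-180.0, -0.0, 17.4]
ft_force: [0.5, -1.0, 0.5]
width: 0.0005
grip_force: 0.4
```

Request:
carry_out([
  [[0,-0.002,0],0],
  [[0,-0.002,0],0],
  [[0,0,0],0],
  [[0,0,0],0],
])

```text
clock: 27.95
position: [0.4602, 0.309, 0.249]
ee_rot: [180.0, -0.0, 17.4]
ft_force: [-0.3, -1.0, -0.1]
width: 0.0004
grip_force: 0.6
```

Request:
carry_out([
  [[0,-0.002,0],0],
  [[0,-0.001,0],0],
  [[0,0,0],0],
  [[0,0,0],0],
])

```text
clock: 28.35
position: [0.4596, 0.3109, 0.2489]
ee_rot: [179.9, 0.0, 17.4]
ft_force: [2.1, -5.2, 0.6]
width: 0.0001
grip_force: 2.6
```

Much better: drag is now under 1 N, with no vertical force. Pressing to about 8–9 N.

Request:
carry_out([
  [[0,-0.002,0],0],
  [[0,-0.001,0],0],
  [[0,0,0],0],
  [[0,0,0],0],
  [[0,0,0],0],
  [[0,0,0],0],
])

```text
clock: 28.95
position: [0.4591, 0.3126, 0.249]
ee_rot: [179.8, 0.0, 17.3]
ft_force: [1.8, -7.6, 1.7]
width: 0.0
grip_force: 3.6
```

Request:
carry_out([
  [[0,0,0],0],
  [[0,0,0],0],
  [[0,0.001,0],0],
  [[0,0.001,0],0],
  [[0,0.001,0],0],
  [[0,0.001,0],0],
  [[0,0.002,0],0],
  [[0,0.002,0],0],
  [[0,0.004,0],0],
  [[0,0.008,0],0],
  [[0,0.005,0],0],
  [[0,0,0],0],
  [[0,0,0],0],
])

```text
clock: 30.25
position: [0.4659, 0.2908, 0.2491]
ee_rot: [-180.0, -0.0, 17.4]
ft_force: [0.0, -0.8, 0.0]
width: -0.0001
grip_force: 0.0
```

```bash
cat >> h.py <<'E'
d=np.array([-.3,.954]);tip=np.array([.4975,.187])
def outright(p): q=np.asarray(p)[:2]-tip; return .197-q@d, d[1]*q[0]-d[0]*q[1]
def strip(rights=(.01,),z=.266,o0=.03,o1=.10,step=.001):
    C=campose("wrist");h=cv2.cvtColor(eyes.capture("wrist"),cv2.COLOR_RGB2HSV)
    for rt in rights:
        L=""
        for o in np.arange(o0,o1,step):
            xy=tip+d*(.197-o)+rt*np.array([d[1],-d[0]])
            u,v=proj(*C,[*xy,z]).round().astype(int)
            if not(0<=u<640 and 0<=v<400): L+=" ";continue
            H,S,V=h[v,u]; L+=("B" if V>78 else "b") if 100<H<128 and S>140 else ("O" if V>107 else "o") if H<14 and S>165 else ("G" if V>75 else "g") if 45<H<85 and S>100 else "."
        print("right",rt,"out from",o0,L)
E
python3 - <<'E'
from h import *
s=state();print(s["clock"],s["position"],outright(s["position"]))
strip((.008,.013,.018))
E
```

```text
30.25 [0.4659 0.2908 0.2491] (np.float64(0.08853535683447263), np.float64(0.001000961463520078))
right 0.008 out from 0.03 .........BBBBBBB.OOO....oo...oooo...BBBBBBBb..........................
right 0.013 out from 0.03 .........BBBBBBBB..OOO....oooooooo..oBBBBBB...............g..........o
right 0.018 out from 0.03 .........BBBBBBBbO.O..OOo..o..oo......................................
```

No gap now: the strip reads blue 8 mm, then orange directly. Next I fetch the small green pan.

Request:
carry_out([
  [[0,0,-0.02],0],
  [[0,0,-0.03],0],
  [[0,0,-0.03],0],
  [[0,0,-0.02],0],
  [[-0.0043,0.0312,0],0],
  [[-0.0043,0.0312,0],0],
  [[-0.0043,0.0312,0],0],
  [[-0.0043,0.0312,0],0],
  [[-0.0043,0.0312,0],0],
  [[-0.0043,0.0312,0],0],
  [[-0.0043,0.0312,0],0],
  [[-0.0043,0.0312,0],0],
  [[-0.0043,0.0312,0],0],
  [[-0.0043,0.0312,0],0],
  [[-0.0043,0.0312,0],0],
  [[-0.0043,0.0312,0],0],
  [[-0.0043,0.0312,0],0],
  [[-0.0043,0.0312,0],0],
  [[-0.0043,0.0312,0],0],
  [[-0.0043,0.0312,0],0],
], jaw=0.4)

```text
clock: 32.3
position: [0.55, -0.2067, 0.3489]
ee_rot: [-180.0, -0.0, 17.5]
ft_force: [1.0, -0.2, 0.5]
width: 0.0514
grip_force: 0.0
```

Request:
carry_out([
  [[-0.0043,0.0312,0],0],
  [[-0.0043,0.0312,0],0],
  [[-0.0043,0.0312,0],0],
  [[0,0,0],-0.1297],
  [[0,0,0],-0.1297],
  [[0,0,0],-0.1297],
  [[0,0,0],-0.1297],
  [[0,0,0],-0.1297],
  [[0,0,0],-0.1297],
  [[0,0,0],0],
  [[0,0,0],0],
])

```text
clock: 33.4
position: [0.5654, -0.299, 0.3489]
ee_rot: [-180.0, -0.0, 61.9]
ft_force: [-0.1, 0.3, 0.1]
width: 0.0513
grip_force: 0.0
```

Run:
```python
from h import *
s=state();print(s["clock"],s["position"],s["ee_rot"])
C=campose("wrist");h=cv2.cvtColor(eyes.capture("wrist"),cv2.COLOR_RGB2HSV)
print(proj(*C,(.5667,-.2955,.184)))
m=((h[:,:,0]>45)&(h[:,:,0]<80)&(h[:,:,1]>110)).astype(np.uint8)
n,l,st,ce=cv2.connectedComponentsWithStats(m)
for i in range(1,n):
    if st[i,4]>60:print(st[i],ce[i])
for r in range(150,225,5): print(r,"".join("%4d"%h[r,x,2] if m[r,x] else "   ." for x in range(306,342)))
```

```text
33.4 [ 0.5654 -0.299   0.3489] [-179.9945   -0.0196   61.8656]
[318.5937 183.6033]
[315 136  18  73 942] [322.4023 169.5849]
150    .   .   .   .   .   .   .   .   .   .   .  50  58  73  66  60  92 101  98 105  97  97  80  62   .   .   .   .   .   .   .   .   .   .   .   .
155    .   .   .   .   .   .   .   .   .   .   .  50  45  51  45  46  86 100  99  99 109 102  80  55   .   .   .   .   .   .   .   .   .   .   .   .
160    .   .   .   .   .   .   .   .   .   .  49  46  41  44  45  49  82  94  98 105 102 101  80  59   .   .   .   .   .   .   .   .   .   .   .   .
165    .   .   .   .   .   .   .   .   .  60  69  64  62  65  63  72  73  98 100 100 100 104  78  56   .   .   .   .   .   .   .   .   .   .   .   .
170    .   .   .   .   .   .   .   .   .  80  96 103 100 103 103 105  90 100 100 102 101 105  70  57   .   .   .   .   .   .   .   .   .   .   .   .
175    .   .   .   .   .   .   .   .   .  78  99 103 102 102 100  99  85  93 101 101 101  97  75  53   .   .   .   .   .   .   .   .   .   .   .   .
180    .   .   .   .   .   .   .   .   .  85  97 100  96 102  98  99  81  85  98 
[... 559 characters left out ...]
  98 100  99 101 101  98  91   .   .   .   .   .   .   .   .   .   .   .   .   .   .   .   .   .   .   .
205    .   .   .   .   .   .   .   .   .   .  94  96 102  97  94  99  91   .   .   .   .   .   .   .   .   .   .   .   .   .   .   .   .   .   .   .
210    .   .   .   .   .   .   .   .   .   .   .   .   .   .   .   .   .   .   .   .   .   .   .   .   .   .   .   .   .   .   .   .   .   .   .   .
215    .   .   .   .   .   .   .   .   .   .   .   .   .   .   .   .   .   .   .   .   .   .   .   .   .   .   .   .   .   .   .   .   .   .   .   .
220    .   .   .   .   .   .   .   .   .   .   .   .   .   .   .   .   .   .   .   .   .   .   .   .   .   .   .   .   .   .   .   .   .   .   .   .
```

Run:
```python
from h import *
C=campose("wrist");s=state();p=px(*C,318.8,187.2,.184);print(p,tool(p-s["position"]))
print(np.linalg.norm(px(*C,318.8,165.5,.184)-px(*C,318.8,209,.184)))
```

```text
[ 0.5651 -0.2989  0.184 ] [-0.0001 -0.0003  0.1649]
0.0451058040731769
```

Centred. Green's grip height is 0.176, so I go 0.173 down and close.

Request:
carry_out([
  [[0,0,0.03],0],
  [[0,0,0.03],0],
  [[0,0,0.03],0],
  [[0,0,0.03],0],
  [[0,0,0.025],0],
  [[0,0,0.018],0],
  [[0,0,0.01],0],
  [[0,0,0],0],
])

```text
clock: 34.25
position: [0.5647, -0.2986, 0.1746]
ee_rot: [-179.8, 0.0, 62.0]
ft_force: [0.2, -0.1, 0.4]
width: 0.0514
grip_force: 0.0
```

Request:
carry_out([
  [[0,0,0],0],
  [[0,0,0],0],
  [[0,0,0],0],
  [[0,0,0],0],
  [[0,0,0],0],
  [[0,0,0],0],
], jaw=1, newtons=60)

```text
clock: 34.85
position: [0.5659, -0.2996, 0.1772]
ee_rot: [179.9, -0.0, 62.0]
ft_force: [0.1, -0.2, 6.1]
width: 0.0073
grip_force: 60.3
```

Request:
carry_out([
  [[0,0,-0.01],0],
  [[0,0,-0.02],0],
  [[0,0,-0.03],0],
  [[0,0,-0.03],0],
  [[0,0,-0.03],0],
  [[0,0,-0.005],0],
  [[0,0,0],0],
  [[0,0,0],0],
])

```text
clock: 35.65
position: [0.5646, -0.2985, 0.2993]
ee_rot: [-179.8, -0.0, 62.0]
ft_force: [-0.5, 1.1, -2.1]
width: 0.0069
grip_force: 59.2
```

Run:
```python
from h import *
print(px(*campose("scene"),373,313,.03),px(*campose("top"),312,122,.05),px(*campose("top"),310,99,.165))
```

```text
[0.7831 0.0471 0.03  ] [0.7463 0.0443 0.05  ] [0.7693 0.046  0.165 ]
```

Glue is at x≈0.76, so it's clear. Transferring.

Request:
carry_out([
  [[0.0227,-0.0158,0],0],
  [[0.0227,-0.0158,0],0],
  [[0.0227,-0.0158,0],0],
  [[0.0227,-0.0158,0],0],
  [[0.0227,-0.0158,0],0],
  [[0.0227,-0.0158,0],0],
  [[0.0227,-0.0158,0],0],
  [[0.0227,-0.0158,0],0],
  [[0.0227,-0.0158,0],0],
  [[0.0227,-0.0158,0],0],
  [[0.0227,-0.0158,0],0],
  [[0.0227,-0.0158,0],0],
  [[0.0227,-0.0158,0],0],
  [[0.0227,-0.0158,0],0],
  [[0.0227,-0.0158,0],0],
  [[0.0227,-0.0158,0],0],
  [[0,0,0],0],
])

```text
clock: 37.35
position: [0.5105, 0.1453, 0.2988]
ee_rot: [-179.8, 0.1, 62.5]
ft_force: [-0.1, 0.1, -1.0]
width: 0.007
grip_force: 59.3
```

Request:
carry_out([
  [[0,0,0],0.1297],
  [[0,0,0],0.1297],
  [[0,0,0],0.1297],
  [[0,0,0],0.1297],
  [[0,0,0],0.1297],
  [[0,0,0],0.1297],
  [[0,0,0],0],
  [[0,0,0],0],
  [[0,0,0],0],
])

```text
clock: 38.25
position: [0.5123, 0.1398, 0.3005]
ee_rot: [180.0, 0.1, 17.5]
ft_force: [-0.1, -0.4, -1.6]
width: 0.0065
grip_force: 59.2
```

Run:
```python
from h import *
s=state();print(s["clock"],s["position"],s["ee_rot"],outright(s["position"]))
```

```text
38.25 [0.5123 0.1398 0.3005] [179.9899   0.0569  17.494 ] (np.float64(0.2464880648074885), np.float64(-2.212179801665097e-05))
```

Request:
carry_out([
  [[0,0,0.0105],0],
  [[0,0,0.011],0],
  [[0,-0.007,0],0],
  [[0,-0.006,0],0],
  [[0,-0.006,0],0],
  [[0,-0.006,0],0],
  [[0,-0.005,0],0],
  [[0,-0.005,0],0],
  [[0,-0.005,0],0],
  [[0,-0.005,0],0],
  [[0,-0.005,0],0],
  [[0,-0.005,0],0],
  [[0,-0.005,0],0],
  [[0,0,0],0],
  [[0,0,0],0],
])

```text
clock: 39.75
position: [0.4946, 0.1974, 0.2795]
ee_rot: [180.0, -0.0, 17.4]
ft_force: [0.1, 0.4, -1.4]
width: 0.0064
grip_force: 59.2
```

Request:
carry_out([
  [[0,-0.005,0],0],
  [[0,-0.005,0],0],
  [[0,-0.005,0],0],
  [[0,-0.006,0],0],
  [[0,-0.006,0],0],
  [[0,-0.006,0],0],
  [[0,-0.006,0],0],
  [[0,0,0.004],0],
  [[0,0,0.006],0],
  [[0,0,0.006],0],
  [[0,0,0],0],
  [[0,0,0],0],
])

```text
clock: 40.95
position: [0.4829, 0.2342, 0.2632]
ee_rot: [180.0, 0.0, 17.4]
ft_force: [-0.2, -0.3, -0.7]
width: 0.0069
grip_force: 59.2
```

Request:
carry_out([
  [[0,-0.006,0],0],
  [[0,-0.006,0],0],
  [[0,-0.006,0],0],
  [[0,-0.006,0],0],
  [[0,-0.005,0],0],
  [[0,-0.005,0],0],
  [[0,0,0.002],0],
  [[0,0,0.0015],0],
  [[0,0,0.0005],0],
  [[0,0,0],0],
  [[0,0,0],0],
])

```text
clock: 42.05
position: [0.4731, 0.2669, 0.2597]
ee_rot: [-180.0, -0.0, 17.4]
ft_force: [1.0, 0.1, -0.8]
width: 0.007
grip_force: 59.4
```

Request:
carry_out([
  [[0,0,0.001],0],
  [[0,0,0.0007],0],
  [[0,0,0],0],
  [[0,0,0],0],
])

```text
clock: 42.45
position: [0.4735, 0.2671, 0.2589]
ee_rot: [-180.0, -0.1, 17.4]
ft_force: [1.3, 0.0, 6.0]
width: 0.0071
grip_force: 60.3
```

Request:
carry_out([
  [[0,0,0],0],
  [[0,0,0],0],
  [[0,0,0],0],
  [[0,0,-0.01],0],
  [[0,0,-0.02],0],
  [[0,0,-0.02],0],
  [[0,0,-0.02],0],
  [[0,0.009,0],0],
  [[0,0.009,0],0],
  [[0,0.009,0],0],
  [[0,0,0],0],
], jaw=0.75)

```text
clock: 43.55
position: [0.4812, 0.2387, 0.327]
ee_rot: [179.9, 0.1, 17.2]
ft_force: [-0.8, -0.2, -0.1]
width: 0.0215
grip_force: 0.0
```

Request:
carry_out([
  [[0,0,0],0],
  [[0,0,0],0],
  [[0,0,0],0],
], jaw=1, newtons=40)

```text
clock: 43.85
position: [0.4806, 0.2418, 0.3275]
ee_rot: [-180.0, 0.0, 17.5]
ft_force: [-0.7, 0.7, -0.5]
width: -0.0001
grip_force: 0.0
```

Run:
```python
from h import *
s=state();print(s["clock"],s["position"],outright(s["position"]),s["ee_rot"],s["width"])
strip((-.012,-.005,.005,.012),o1=.13)
```

```text
43.85 [0.4806 0.2418 0.3275] (np.float64(0.13967825822604293), np.float64(0.00030948932635568166)) [-179.9959    0.023    17.4591] -9.81116112908988e-05
right -0.012 out from 0.03 .........BBbbbbb..ooOoOOoooooo.ooo...........BBBBBBBBBBBBBbbbbbb................ggggggggg...........
right -0.005 out from 0.03 .........bBbBbBB.oOO.oO.ooo.o..oooo.o.oo.....BBBBBBBBBBBB.O.O...O.oo............ggggggggggg.........
right 0.005 out from 0.03 ........bbbBbBbB.oO.oO...oooooo.o.o.ooooooo.o.ooo.bb.o.o.O.O....o.ooooooo.......gggggggggggggGGGGGGG
right 0.012 out from 0.03 .......g.bBBbbbB.oO...oooo.oooooo.o.oooo........................................ggggggggggg.........
```

Green hangs at about 114 mm out and the nest behind it is unchanged (blue, then orange, no gap). Now I push it home low on the handle.

Request:
carry_out([
  [[0,0,0.02],0],
  [[0,0,0.02],0],
  [[0,0,0.02],0],
  [[0,0,0.0185],0],
  [[0,0,0],0],
  [[0,-0.005,0],0],
  [[0,-0.004,0],0],
  [[0,-0.004,0],0],
  [[0,-0.004,0],0],
  [[0,-0.004,0],0],
  [[0,-0.004,0],0],
  [[0,-0.004,0],0],
  [[0,-0.004,0],0],
  [[0,-0.004,0],0],
  [[0,-0.004,0],0],
  [[0,-0.004,0],0],
  [[0,-0.004,0],0],
  [[0,-0.004,0],0],
  [[0,0,0],0],
  [[0,0,0],0],
])

```text
clock: 45.9
position: [0.4659, 0.2912, 0.25]
ee_rot: [179.9, -0.1, 17.4]
ft_force: [1.1, -4.1, 6.0]
width: -0.0004
grip_force: 3.2
```

Request:
carry_out([
  [[0,-0.002,0],0],
  [[0,-0.002,0],0],
  [[0,-0.002,0],0],
  [[0,-0.002,0],0],
  [[0,0,0],0],
  [[0,0,0],0],
])

```text
clock: 46.5
position: [0.4642, 0.2966, 0.25]
ee_rot: [179.8, -0.1, 17.3]
ft_force: [2.2, -7.7, 6.9]
width: 0.0001
grip_force: 4.9
```

Request:
carry_out([
  [[0,-0.002,0],0],
  [[0,0,0],0],
  [[0,0,0],0],
])

```text
clock: 46.8
position: [0.4639, 0.2978, 0.2499]
ee_rot: [179.7, -0.0, 17.2]
ft_force: [1.9, -8.2, 7.4]
width: -0.0001
grip_force: 5.4
```

Same tilted contact as on the medium pan's first push. I'll back off, let it hang straight, and press again.

Request:
carry_out([
  [[0,0.003,0],0],
  [[0,0.003,0],0],
  [[0,0.006,0],0],
  [[0,0.008,0],0],
  [[0,0,0],0],
  [[0,0,0],0],
  [[0,0,0],0],
  [[0,-0.003,0],0],
  [[0,-0.003,0],0],
  [[0,-0.002,0],0],
  [[0,-0.002,0],0],
  [[0,-0.001,0],0],
  [[0,-0.001,0],0],
  [[0,0,0],0],
  [[0,0,0],0],
])

```text
clock: 48.3
position: [0.4645, 0.2936, 0.2493]
ee_rot: [180.0, -0.0, 17.4]
ft_force: [-0.2, -0.8, -0.8]
width: -0.0002
grip_force: 0.2
```

Request:
carry_out([
  [[0,-0.001,0],0],
  [[0,-0.001,0],0],
  [[0,-0.001,0],0],
  [[0,-0.001,0],0],
  [[0,0,0],0],
  [[0,0,0],0],
])

```text
clock: 48.9
position: [0.4633, 0.2976, 0.2494]
ee_rot: [180.0, -0.0, 17.4]
ft_force: [0.5, -1.7, 0.9]
width: 0.0001
grip_force: 0.8
```

Request:
carry_out([
  [[0,-0.001,0],0],
  [[0,-0.001,0],0],
  [[0,-0.001,0],0],
  [[0,-0.001,0],0],
  [[0,0,0],0],
  [[0,0,0],0],
])

```text
clock: 49.5
position: [0.4619, 0.3014, 0.2491]
ee_rot: [180.0, 0.0, 17.4]
ft_force: [1.0, -1.8, -0.1]
width: -0.0003
grip_force: 0.8
```

Request:
carry_out([
  [[0,-0.001,0],0],
  [[0,-0.001,0],0],
  [[0,-0.001,0],0],
  [[0,-0.001,0],0],
  [[0,0,0],0],
  [[0,0,0],0],
])

```text
clock: 50.1
position: [0.4612, 0.3037, 0.2491]
ee_rot: [179.9, 0.0, 17.3]
ft_force: [2.1, -4.6, -0.7]
width: -0.0002
grip_force: 2.7
```

Request:
carry_out([
  [[0,-0.001,0],0],
  [[0,-0.001,0],0],
  [[0,0,0],0],
  [[0,0,0],0],
])

```text
clock: 50.5
position: [0.4609, 0.3047, 0.2491]
ee_rot: [179.8, 0.0, 17.3]
ft_force: [1.8, -7.5, -0.1]
width: -0.0002
grip_force: 3.5
```

7.7 N at exactly the expected depth. I'll hold, then back off gently.

Request:
carry_out([
  [[0,0,0],0],
  [[0,0,0],0],
  [[0,0,0],0],
  [[0,0,0],0],
  [[0,0.001,0],0],
  [[0,0.001,0],0],
  [[0,0.001,0],0],
  [[0,0.001,0],0],
  [[0,0.001,0],0],
  [[0,0.002,0],0],
  [[0,0.003,0],0],
  [[0,0.005,0],0],
  [[0,0.01,0],0],
  [[0,0,0],0],
  [[0,0,0],0],
])

```text
clock: 52.0
position: [0.4679, 0.2829, 0.2494]
ee_rot: [-180.0, -0.0, 17.3]
ft_force: [0.0, -0.1, 0.1]
width: 0.0004
grip_force: 0.0
```

Run:
```python
from h import *
s=state();print(s["clock"],s["position"],outright(s["position"]),s["ft_force"])
strip((.008,.013,.018))
```

```text
52.0 [0.4679 0.2829 0.2494] (np.float64(0.09665514283427117), np.float64(0.0005136985121707814)) [ 0.0063 -0.0501  0.1103]
right 0.008 out from 0.03 .o......bbBBBBBb..O....ogggggggggggggggggggBBBBO..................g...
right 0.013 out from 0.03 ........BBBBBBBboO.O.O.oGggggggggggggggggggggBB.....OO..g.............
right 0.018 out from 0.03 ........BBBBBBBbOOOO...oggggggggggggggggg...............g.............
```

All three handles are stacked with no gaps (38–46, 46–54 and from 54 mm). I'll lift clear and hand in.

Request:
carry_out([
  [[0,0,-0.015],0],
  [[0,0,-0.03],0],
  [[0,0,-0.03],0],
  [[0,0,-0.03],0],
  [[0,0,0],0],
  [[0,0,0],0],
  [[0,0,0],0],
  [[0,0,0],0],
  [[0,0,0],0],
  [[0,0,0],0],
])

```text
clock: 53.05
position: [0.4675, 0.2832, 0.3537]
ee_rot: [180.0, 0.1, 17.4]
ft_force: [-0.1, -0.4, 0.4]
width: 0.0001
grip_force: 0.0
```

Run:
```python
from h import *
strip((.008,.013));print(order.finish_job(),state()["clock"])
```

```text
right 0.008 out from 0.03 ..g.....BbbbbBB.ooooo.o.gggggggggggggggggggggggggggggg................
right 0.013 out from 0.03 ..bb...bbbbBbbb.o.o.ooooggggggggggggg.................................
the job is handed in; nothing more can be done
the job is handed in; nothing more can be done
```

The job is handed in at about 53 s: all three pans hang nested on the buffer with no gaps between the handles in the last wrist-camera check. Each was held at roughly 8–10 N, and the medium and small pans each needed a second press after tilting on the first.

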